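# Stir the cedar balls

## Task

Take the wooden massage stick that stands on the yoga block, put its foot down close to the floor of the wide steel bowl and stir the cedar balls with two full anticlockwise turns (seen from above), circling about midway between the bowl's centre and its wall, so that most of the balls end up in new places. Spill no ball and leave the bowl standing about where it is. Then stand the stick upright on the yoga block again and let go.

Things in the scene. Friction and masses are not known exactly. Their poses are not given: they have to be found in the camera images.
- bowl: Open round brushed-steel bowl with nearly upright walls and a flat floor, the wide one that holds the wooden balls (a narrow steel cup elsewhere is not it). Outside diameter 176 mm at the foot and 184 mm at the rim, 65 mm high, wall 4 mm, floor 5 mm thick, 0.9 kg, loose on the cabinet top. Origin: centre of its underside; z up; being round, its yaw is arbitrary.
- stick: Turned wooden massage stick standing upright on the yoga block: plain round shaft of 18 mm diameter on a flat round foot of 30 mm diameter and 25 mm height; 190 mm tall in all, 80 g, loose. It is the only tall wooden stick (a shorter, dark steel pin on a disc is not it). Origin: centre of the foot's underside; z along the shaft, up. Grip the shaft from above near 145 mm over the foot's underside, which leaves 45 mm of shaft above the grasp.
- block: Wooden yoga block lying flat, 228 mm (its x) by 120 mm (its y) by 75 mm high, fixed. The stick stands on its flat top. Origin: centre of its underside, so its top lies 75 mm above; z up.
- ball1_center (a point): Centre of ball 1 of five equal cedar-wood balls, 30 mm diameter, 12 g, lying loose and one layer deep on the bowl's floor; they roll aside when pushed.
- ball2_center (a point): Centre of ball 2 of five equal cedar-wood balls, 30 mm diameter, 12 g, lying loose and one layer deep on the bowl's floor; they roll aside when pushed.
- ball3_center (a point): Centre of ball 3 of five equal cedar-wood balls, 30 mm diameter, 12 g, lying loose and one layer deep on the bowl's floor; they roll aside when pushed.
- ball4_center (a point): Centre of ball 4 of five equal cedar-wood balls, 30 mm diameter, 12 g, lying loose and one layer deep on the bowl's floor; they roll aside when pushed.
- ball5_center (a point): Centre of ball 5 of five equal cedar-wood balls, 30 mm diameter, 12 g, lying loose and one layer deep on the bowl's floor; they roll aside when pushed.
Not all that is in view belongs to the job. Leave any blue look-alike of the part that bears ball1_center alone.

How it is judged:
By the outcome, as a careful person would: the job done as asked, in the order asked, and still so for the second after the job is handed in, with the robot touching nothing.
It also fails if it takes over 64 s, if anything falls off the work surface, if the arm or the gripper's body presses on something with over 40 N, if the wrist force passes 120 N, or if a joint passes its speed limit or range.

## Robot

A 7-joint arm with a two-finger parallel gripper is mounted at the origin on the work surface. World frame = base frame: x ahead of the robot, y to its left, z up, the work surface at z = 0. Lengths are in m, angles in rad, forces in N, time in s.
With the tool pointing down it reaches from about 0.4 to 0.85 m from the base axis. Payload 4.5 kg.
Tool frame: the origin (TCP) lies on the centre line of the jaws, within the pads' length; the fingertips stand tcp_to_tips ahead of it and the grasp point (between the pads) lies 5 mm behind it (tcp_to_tips is the distance from the TCP to the fingertips, in m); z points along the fingers, y is the line along which they close (so a half turn about z gives the same grasp; the last joint's range is limited). The gripper opens to 85 mm and grips with 20 to 120 N. Pads are 22 mm wide; open, the fingers measure 114 mm over their backs; the gripper's body (76 mm by 85 mm) begins 54 mm behind the grasp point. The pads swing forward as they close: fully open they stand 13 mm farther back than shut.
Start: joints at [0.034, 0.689, -0.195, 1.565, 0.157, 0.902, -0.215], TCP at [0.625, 0, 0.245] pointing down, gripper open.
Joint ranges: [-3.01, 3.01], [-0.46, 2.08], [-1.47, 1.51], [0.13, 2.56], [-1, 4.14], [0.04, 2.09], [-2.66, 2.66]. Speed limits (rad/s): [2.57, 2.57, 3.14, 3.14, 3.14, 3.14, 3.14].

## Interface

Orientations are given as a unit quaternion [x, y, z, w].
In Python, from cell import sense, grab_frame, camera_params, job_done, tcp_to_tips gives the robot as it stands. The module is installed in compiled form; this text tells all that it offers.
- The arm moves only by the tool apply_moves, never from a script. Its argument "increments" is one flat list of numbers, 7 for each row, row after row: the shift along the tool's x, y, z in mm, then the turn, a rotation vector about the tool's x, y, z in rad, then the opening, from -1 (shut) to 1 (fully open). A call has 1 to 12 rows; each row shifts and turns the commanded pose from where the row before left it, along the tool's axes as they then stand; what a row does not reach is not made up. A row lasts 1/8 s, in which the tool goes at most 62.5 mm and 10.7 degrees, less where a joint would pass 70% of its speed; a pose out of reach is approached as far as the arm can. A call with a gripper value outside its range is refused whole. The fingers move at their own pace and stop on an object; "force" is the grip in N (left out, the last holds). Time passes only in rows, so rows that do not move let the fingers close. It gives the time, the measured TCP pose, the force, the opening and the grip force at its end, in the units of the state.
- sense(): the state, without advancing time (a new reading comes with each control period).
- grab_frame(name): name is "scene" or "side" or "wrist"; returns (picture, depth): 420x560x3 uint8, red, green, blue; 420x560 float32, m along the optical axis (not along the pixel's ray), 0 where there is no reading.
- camera_params(name): a dict with "fx", "fy", "cx", "cy" (pixels), "dist_coeffs" ([k1, k2, p1, p2, k3] as OpenCV has them; the pictures are not rectified), "world_to_cam" (4x4, takes a point from world to camera coordinates); the wrist camera has in their place "tool_from_camera" (4x4, takes a point from camera to tool coordinates, whose origin is the TCP and whose axes are the flange's). Camera axes: x right, y up, looking along -z (the intrinsics and any distortion apply to the point x, -y, -z); pixel columns grow to the right and rows downward; lengths in m; the calibration is good to about 2 mm. A picture is of the moment at which its call begins: read the wrist's pose just before it. camera_params takes no time and is no camera call.
- job_done(): hands the job in; it is judged then, once.
The state is a dict: "time": time; "qpos": joint angles; "qd": joint speeds; "joint_efforts": joint torques, N m; "eef_pos": TCP position; "ee_rot": TCP orientation; "force": force on the tool from outside, world axes, zero at the start; "ft_torque": the same for the moment, N m; "grip_width": finger opening in m; "finger_force": force on a finger pad.
Only numpy, scipy, OpenCV 4.12 (cv2) and the standard library are available. Lean on these libraries where they do the work, as an engineer would, in place of code of your own. Each camera call takes 0.05 s, during which the arm holds its last target. There are 200 camera calls.

## Working session

There is one attempt and no reset: what is moved stays moved. The work goes in short steps, Python scripts to look and compute and a tool call to move; the robot and the scene stay as the last step left them, time stands still between calls to the robot, and variables do not carry over. Pictures are saved under pics/ and viewed, at most 10 in all, crops included, and the job is handed in when it is done.

Besides the shell and the picture viewer there is one more tool, called as name(argument=value, ...), one argument or row to a line, values as JSON. apply_moves: Moves the arm, as the interface text tells. Its arguments: {"type":"object","properties":{"increments":{"type":"array","items":{"type":"number"}},"force":{"type":"number"}},"required":["increments"]}

```bash
mkdir -p pics
cat > h.py <<'E'
import numpy as np, cv2
from cell import *
def save(n,fn):
    p,d=grab_frame(n); cv2.imwrite(fn,p[:,:,::-1]); np.save(fn[:-4]+'_d.npy',d); return p,d
def pose(n):
    c=camera_params(n)
    return c
def pts(n,px,d=None,z=None,T=None):
    """px Nx2 (col,row); depth values d (m) or world plane z -> world points"""
    c=camera_params(n); K=np.array([[c['fx'],0,c['cx']],[0,c['fy'],c['cy']],[0,0,1]])
    u=cv2.undistortPoints(np.array(px,float).reshape(-1,1,2),K,np.array(c['dist_coeffs'],float)).reshape(-1,2)
    r=np.c_[u[:,0],-u[:,1],-np.ones(len(u))]
    M=np.linalg.inv(np.array(c['world_to_cam'])) if T is None else T
    R,t=M[:3,:3],M[:3,3]; w=r@R.T
    s=np.array(d).reshape(-1) if d is not None else (z-t[2])/w[:,2]
    return t+w*s[:,None]
def wristT(s):
    from scipy.spatial.transform import Rotation as Ro
    M=np.eye(4); M[:3,:3]=Ro.from_quat(s['ee_rot']).as_matrix(); M[:3,3]=s['eef_pos']
    return M@np.array(camera_params('wrist')['tool_from_camera'])
E
python3 - <<'E'
from h import *
s=sense(); print(s['eef_pos'],s['ee_rot'],s['grip_width'],tcp_to_tips)
a,_=save('scene','pics/s.png');b,_=save('side','pics/d.png')
for n in('scene','side'):
    print(np.round(np.linalg.inv(camera_params(n)['world_to_cam']),2).tolist())
E
```

```text
[ 6.24374550e-01 -4.82432969e-05  2.44470254e-01] [ 7.07063833e-01  7.07149122e-01 -7.04796991e-04 -5.98798911e-04] 0.0851394113833049 0.014
[[0.05, -0.76, 0.65, 1.05], [1.0, 0.04, -0.04, -0.01], [-0.0, 0.65, 0.76, 0.7], [0.0, 0.0, 0.0, 1.0]]
[[-0.78, 0.42, -0.46, 0.22], [-0.62, -0.55, 0.56, 0.43], [-0.01, 0.72, 0.69, 0.56], [0.0, 0.0, 0.0, 1.0]]
```

View pics/s.png

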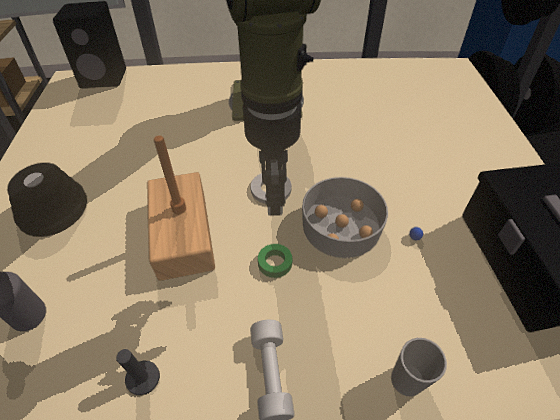

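View pics/d.png

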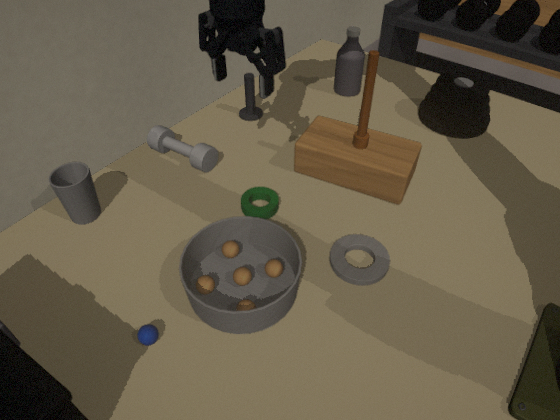

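Both views show the wide bowl holding five wooden balls (scene 344,215; side 242,275). The narrow cup at scene (418,365) is not it. The wooden stick stands on the block at scene (170,175) and side (366,100). The dark pin on a disc at scene (140,370) is not it. The blue ball at scene (416,233) lies outside the bowl and gets left alone. Next I'll measure and take a confirming crop.

```bash
cat > m.py <<'E'
from h import *
def cloud(n,d):
    v,u=np.nonzero(d>0); return pts(n,np.c_[u,v],d[v,u]),np.c_[u,v]
def circ(p):
    A=np.c_[2*p,np.ones(len(p))]; x=np.linalg.lstsq(A,(p**2).sum(1),rcond=None)[0]; return x[:2],np.sqrt(x[2]+x[:2]@x[:2])
E
python3 - <<'E'
from m import *
for n,f in(('scene','s'),('side','d')):
    d=np.load(f'pics/{f}_d.npy'); im=cv2.imread(f'pics/{f}.png'); P,uv=cloud(n,d)
    if n=='scene': bb=(295,395,170,262); sb=(150,190,130,220); kb=(140,220,165,280)
    else: bb=(175,305,210,335); sb=(345,385,45,155); kb=(290,425,110,205)
    I=lambda b:(uv[:,0]>b[0])&(uv[:,0]<b[1])&(uv[:,1]>b[2])&(uv[:,1]<b[3])
    q=P[I(bb)]; print(n,'bowl zmax',np.percentile(q[:,2],99))
    r=q[(q[:,2]>.058)&(q[:,2]<.072)]; print('rim',*circ(r[:,:2]),len(r))
    t=P[I(kb)]; t=t[(t[:,2]>.068)&(t[:,2]<.082)]; print('block',cv2.minAreaRect(t[:,:2].astype(np.float32)*1000),np.median(t[:,2]))
    k=P[I(sb)]
    for lo,hi in((.11,.15),(.15,.2),(.2,.25),(.25,.28)):
        w=k[(k[:,2]>lo)&(k[:,2]<hi)]
        if len(w): print('stick',lo,np.median(w,0),len(w))
    # rays: balls at z=.02
    hsv=cv2.cvtColor(im,cv2.COLOR_BGR2HSV); m=cv2.inRange(hsv,(3,90,70),(22,255,255)); 
    z=np.zeros_like(m); z[bb[2]:bb[3],bb[0]+4:bb[1]-4]=m[bb[2]:bb[3],bb[0]+4:bb[1]-4]
    _,_,st,c=cv2.connectedComponentsWithStats(z)
    for a,b in zip(st[1:],c[1:]):
        if a[4]>25: print('ball',a[4],b.round(),pts(n,[b],z=.02)[0].round(3))
s=cv2.imread('pics/s.png');d=cv2.imread('pics/d.png')
cv2.imwrite('pics/c1.png',np.hstack([cv2.resize(s[120:290,130:400],(432,272),interpolation=2)[:,:],cv2.resize(d[40:340,170:440],(245,272))]))
E
```

```text
scene bowl zmax 0.06548731340237736
rim [0.50886088 0.15387978] 0.08924589482333647 687
block ((511.2472839355469, -202.7080078125), (229.69964599609375, 120.39045715332031), 10.521164894104004) 0.07483305373965965
stick 0.11 [ 0.51126759 -0.1928567   0.13004108] 131
stick 0.15 [ 0.51071003 -0.19291805  0.17564056] 195
stick 0.2 [ 0.51029929 -0.19315291  0.22656815] 223
stick 0.25 [ 0.50833503 -0.19441841  0.26157635] 105
ball 119 [357. 205.] [0.464 0.195 0.02 ]
ball 127 [321. 211.] [0.478 0.11  0.02 ]
ball 128 [342. 220.] [0.508 0.153 0.02 ]
ball 119 [365. 231.] [0.541 0.2   0.02 ]
ball 31 [333. 236.] [0.549 0.128 0.02 ]
side bowl zmax 0.06545924742387567
rim [0.50654934 0.15512617] 0.08964756785539865 1411
block ((508.7449951171875, -200.92237854003906), (227.41900634765625, 123.21007537841797), 11.13038444519043) 0.07427001843839326
stick 0.11 [ 0.51136369 -0.19877118  0.12374834] 360
stick 0.15 [ 0.50000158 -0.18956016  0.17536122] 243
stick 0.2 [ 0.50045679 -0.18896892  0.22622505] 271
stick 0.25 [ 0.50104759 -0.18969462  0.25956682] 127
ball 238 [230. 249.] [0.561 0.123 0.02 ]
ball 259 [273. 268.] [0.479 0.11  0.02 ]
ball 273 [242. 276.] [0.509 0.152 0.02 ]
ball 261 [205. 284.] [0.544 0.199 0.02 ]
ball 139 [246. 305.] [0.47  0.189 0.02 ]
```

View pics/c1.png

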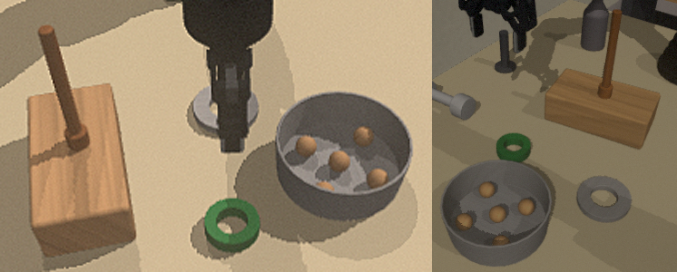

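The crop confirms the targets: a wooden stick with a round foot on the block, and the wide bowl with five balls. The stick axis is at about (0.503, -0.196) and the bowl centre at about (0.5075, 0.1545). I'll rise, go above the stick and take one close look.

apply_moves(
  increments=[0, 0, -30, 0, 0, 0, 1, 0, 0, -28, 0, 0, 0, 1, -35, -21, 0, 0, 0, 0, 1, -35, -21, 0, 0, 0, 0, 1, -35, -21, 0, 0, 0, 0, 1, -35, -21, 0, 0, 0, 0, 1, -35, -21, 0, 0, 0, 0, 1, -21, -16, 0, 0, 0, 0, 1, 0, 0, 0, 0, 0, 0, 1, 0, 0, 0, 0, 0, 0, 1],
)

```text
time: 1.35
eef_pos: [0.5047, -0.1947, 0.3032]
ee_rot: [0.707, 0.708, 0.001, -0.0]
force: [0.1, 1.1, 0.6]
grip_width: 0.0852
finger_force: 0.0
```

Run:
```python
from m import *
s=sense(); print(s['eef_pos'],s['ee_rot'],s['time']); T=wristT(s)
p,d=save('wrist','pics/w1.png')
v,u=np.nonzero(d>0); P=pts('wrist',np.c_[u,v],d[v,u],T=T)
for lo,hi in((.12,.18),(.18,.22),(.22,.258),(.259,.272)):
    k=P[(P[:,2]>lo)&(P[:,2]<hi)&(np.hypot(P[:,0]-.503,P[:,1]+.196)<.025)]
    if len(k)>9: print(lo,len(k),np.median(k,0),k.min(0),k.max(0))
```

```text
[ 0.50471584 -0.19469859  0.30321091] [ 7.06613346e-01  7.07599582e-01  6.13229707e-04 -1.86316060e-04] 1.35
0.12 306 [ 0.50446109 -0.18805845  0.15529794] [ 0.49592854 -0.19395222  0.12050047] [ 0.51322103 -0.1866515   0.1796503 ]
0.18 337 [ 0.50438675 -0.18805894  0.20230307] [ 0.49581643 -0.19389217  0.18027065] [ 0.5130774  -0.18667669  0.21998512]
0.22 540 [ 0.50433723 -0.18807786  0.24170634] [ 0.49573814 -0.19407544  0.2200257 ] [ 0.51307834 -0.18627806  0.25794408]
0.259 804 [ 0.50429886 -0.19395667  0.26485442] [ 0.49544252 -0.20369148  0.25901154] [ 0.51264978 -0.1866155   0.26705445]
```

View pics/w1.png

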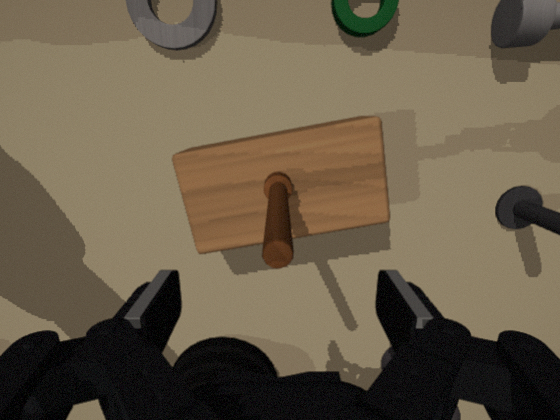

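The wrist view shows the stick top at (278,255), centred between the jaws. It measures (0.504, -0.1955), so I'll descend 88 mm and close.

apply_moves(
  increments=[-1, 0, 18, 0, 0, 0, 1, 0, 0, 20, 0, 0, 0, 1, 0, 0, 20, 0, 0, 0, 1, 0, 0, 18, 0, 0, 0, 1, 0, 0, 12, 0, 0, 0, 1, 0, 0, 0, 0, 0, 0, -1, 0, 0, 0, 0, 0, 0, -1, 0, 0, 0, 0, 0, 0, -1, 0, 0, 0, 0, 0, 0, -1, 0, 0, 0, 0, 0, 0, -1, 0, 0, 0, 0, 0, 0, -1, 0, 0, 0, 0, 0, 0, -1],
  force=60,
)

```text
time: 2.9
eef_pos: [0.5045, -0.1972, 0.216]
ee_rot: [0.707, 0.707, 0.0, 0.001]
force: [0.4, -0.4, 5.6]
grip_width: 0.0166
finger_force: 58.4
```

apply_moves(
  increments=[0, 0, -20, 0, 0, 0, -1, 0, 0, -30, 0, 0, 0, -1, 20, 1, 0, 0, 0, 0, -1, 32, 1, 0, 0, 0, 0, -1, 40, 1, 0, 0, 0, 0, -1, 45, 1, 0, 0, 0, 0, -1, 45, 2, 0, 0, 0, 0, -1, 45, 2, 0, 0, 0, 0, -1, 40, 2, 0, 0, 0, 0, -1, 30, 1, 0, 0, 0, 0, -1, 17, 0, 0, 0, 0, 0, -1, 0, 0, 0, 0, 0, 0, -1],
)

```text
time: 4.4
eef_pos: [0.5143, 0.1182, 0.2647]
ee_rot: [0.706, 0.708, -0.0, -0.0]
force: [0.7, -0.5, -1.0]
grip_width: 0.0169
finger_force: 58.6
```

Run:
```python
from m import *
s=sense(); print(s['eef_pos'],s['ee_rot'],s['time'],s['finger_force']); T=wristT(s)
p,d=save('wrist','pics/w2.png'); p2,d2=save('side','pics/d2.png'); save('scene','pics/s2.png')
v,u=np.nonzero(d>0); P=pts('wrist',np.c_[u,v],d[v,u],T=T)
r=P[(P[:,2]>.058)&(P[:,2]<.07)&(np.hypot(P[:,0]-.5075,P[:,1]-.1545)<.11)]
print(*circ(r[:,:2]),len(r),r.min(0),r.max(0))
P,uv=cloud('side',d2); k=P[(P[:,2]>.1)&(P[:,2]<.2)&(np.hypot(P[:,0]-.515,P[:,1]-.116)<.03)]
for lo in(.1,.115,.125,.135,.15,.17): 
    w=k[(k[:,2]>lo)&(k[:,2]<lo+.012)]; print(lo,len(w),np.median(w,0) if len(w) else '')
print(k[:,2].min())
cv2.imwrite('pics/v2.png',np.hstack([cv2.resize(p[:,:,::-1],(400,300)),cv2.resize(p2[:,:,::-1],(400,300))]))
```

```text
[0.5142605  0.1182159  0.26470119] [ 7.06177574e-01  7.08034493e-01 -4.24213697e-04 -4.59853308e-04] 4.4 58.58258843421936
[0.50821607 0.15448307] 0.0884479278547183 3284 [0.41697131 0.06417832 0.05800088] [0.59921026 0.24542439 0.06752655]
0.1 0 
0.115 18 [0.50250824 0.1248443  0.12542465]
0.125 117 [0.50389425 0.12760353 0.13156686]
0.135 125 [0.5034959  0.12670803 0.14118129]
0.15 81 [0.5078873  0.12279518 0.15582163]
0.17 84 [0.50765363 0.12244889 0.17592728]
0.12442485765311345
```

View pics/v2.png

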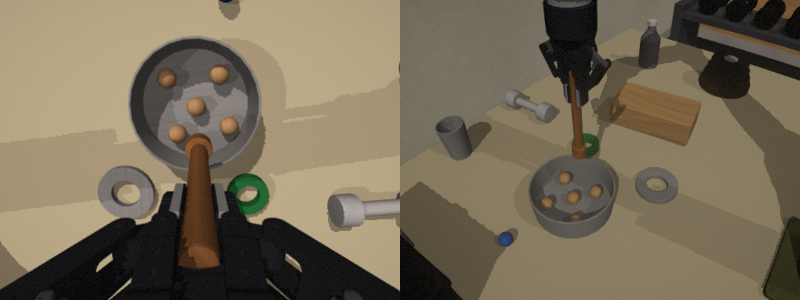

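The wrist and side views show the stick held upright with its foot just over the bowl, in the gap between the balls nearest the robot. The bowl centre is at (0.508, 0.1545). I'll shift 2 mm and lower 115 mm.

apply_moves(
  increments=[-2.5, 2, 15, 0, 0, 0, -1, 0, 0, 25, 0, 0, 0, -1, 0, 0, 25, 0, 0, 0, -1, 0, 0, 20, 0, 0, 0, -1, 0, 0, 15, 0, 0, 0, -1, 0, 0, 10, 0, 0, 0, -1, 0, 0, 4, 0, 0, 0, -1, 0, 0, 0, 0, 0, 0, -1, 0, 0, 0, 0, 0, 0, -1],
)

```text
time: 5.68
eef_pos: [0.5174, 0.1147, 0.1518]
ee_rot: [0.707, 0.707, 0.001, 0.0]
force: [0.2, -0.7, -1.1]
grip_width: 0.017
finger_force: 58.6
```

Run:
```python
import numpy as np
from cell import sense
print(sense()['eef_pos'])
a=np.radians(282+np.arange(37)*10); p=.039*np.c_[np.cos(a),np.sin(a)]*1000
print(np.round(np.diff(p,axis=0)[:,::-1],1).tolist())
```

```text
[0.51743332 0.11465936 0.15184026]
[[2.0, 6.5], [3.1, 6.1], [4.1, 5.4], [5.0, 4.6], [5.7, 3.7], [6.3, 2.7], [6.6, 1.5], [6.8, 0.4], [6.7, -0.8], [6.5, -2.0], [6.1, -3.1], [5.4, -4.1], [4.6, -5.0], [3.7, -5.7], [2.7, -6.3], [1.5, -6.6], [0.4, -6.8], [-0.8, -6.7], [-2.0, -6.5], [-3.1, -6.1], [-4.1, -5.4], [-5.0, -4.6], [-5.7, -3.7], [-6.3, -2.7], [-6.6, -1.5], [-6.8, -0.4], [-6.7, 0.8], [-6.5, 2.0], [-6.1, 3.1], [-5.4, 4.1], [-4.6, 5.0], [-3.7, 5.7], [-2.7, 6.3], [-1.5, 6.6], [-0.4, 6.8], [0.8, 6.7]]
```

apply_moves(
  increments=[3.5, 5.5, 3, 0, 0, 0, -1, 3.1, 6.1, 0, 0, 0, 0, -1, 4.1, 5.4, 0, 0, 0, 0, -1, 5, 4.6, 0, 0, 0, 0, -1, 5.7, 3.7, 0, 0, 0, 0, -1, 6.3, 2.7, 0, 0, 0, 0, -1, 6.6, 1.5, 0, 0, 0, 0, -1, 6.8, 0.4, 0, 0, 0, 0, -1, 6.7, -0.8, 0, 0, 0, 0, -1, 6.5, -2, 0, 0, 0, 0, -1, 6.1, -3.1, 0, 0, 0, 0, -1, 5.4, -4.1, 0, 0, 0, 0, -1],
)

```text
time: 7.18
eef_pos: [0.5366, 0.1807, 0.1483]
ee_rot: [0.707, 0.707, 0.0, -0.0]
force: [-0.8, -0.0, -1.4]
grip_width: 0.0163
finger_force: 58.6
```

apply_moves(
  increments=[4.6, -5, 0, 0, 0, 0, -1, 3.7, -5.7, 0, 0, 0, 0, -1, 2.7, -6.3, 0, 0, 0, 0, -1, 1.5, -6.6, 0, 0, 0, 0, -1, 0.4, -6.8, 0, 0, 0, 0, -1, -0.8, -6.7, 0, 0, 0, 0, -1, -2, -6.5, 0, 0, 0, 0, -1, -3.1, -6.1, 0, 0, 0, 0, -1, -4.1, -5.4, 0, 0, 0, 0, -1, -5, -4.6, 0, 0, 0, 0, -1, -5.7, -3.7, 0, 0, 0, 0, -1, -6.3, -2.7, 0, 0, 0, 0, -1],
)

```text
time: 8.68
eef_pos: [0.4707, 0.1657, 0.1483]
ee_rot: [0.707, 0.707, 0.0, 0.0]
force: [0.1, 0.2, -0.4]
grip_width: 0.0167
finger_force: 58.6
```

apply_moves(
  increments=[-6.6, -1.5, 0, 0, 0, 0, -1, -6.8, -0.4, 0, 0, 0, 0, -1, -6.7, 0.8, 0, 0, 0, 0, -1, -6.5, 2, 0, 0, 0, 0, -1, -6.1, 3.1, 0, 0, 0, 0, -1, -5.4, 4.1, 0, 0, 0, 0, -1, -4.6, 5, 0, 0, 0, 0, -1, -3.7, 5.7, 0, 0, 0, 0, -1, -2.7, 6.3, 0, 0, 0, 0, -1, -1.5, 6.6, 0, 0, 0, 0, -1, -0.4, 6.8, 0, 0, 0, 0, -1, 0.8, 6.7, 0, 0, 0, 0, -1],
)

```text
time: 10.18
eef_pos: [0.5165, 0.1161, 0.1483]
ee_rot: [0.707, 0.707, 0.0, 0.0]
force: [0.6, -0.4, -0.3]
grip_width: 0.0167
finger_force: 58.6
```

Run:
```python
from m import *
s=sense(); print(s['eef_pos'],s['time'],s['force'])
for n in('side','scene'):
    p,d=save(n,f'pics/{n}3.png'); P,uv=cloud(n,d)
    r=P[(P[:,2]>.058)&(P[:,2]<.07)&(np.hypot(P[:,0]-.508,P[:,1]-.1545)<.11)&(np.hypot(P[:,0]-.508,P[:,1]-.1545)>.075)]
    print(n,*circ(r[:,:2]),len(r))
```

```text
[0.51652399 0.1160957  0.14828645] 10.175 [ 0.56439725 -0.36541735 -0.28717868]
side [0.5065122  0.15514263] 0.08961707603270236 1358
scene [0.50896992 0.15397422] 0.08914188168730114 605
```

The bowl hasn't moved. Second turn, plus a little extra.

apply_moves(
  increments=[2, 6.5, 0, 0, 0, 0, -1, 3.1, 6.1, 0, 0, 0, 0, -1, 4.1, 5.4, 0, 0, 0, 0, -1, 5, 4.6, 0, 0, 0, 0, -1, 5.7, 3.7, 0, 0, 0, 0, -1, 6.3, 2.7, 0, 0, 0, 0, -1, 6.6, 1.5, 0, 0, 0, 0, -1, 6.8, 0.4, 0, 0, 0, 0, -1, 6.7, -0.8, 0, 0, 0, 0, -1, 6.5, -2, 0, 0, 0, 0, -1, 6.1, -3.1, 0, 0, 0, 0, -1, 5.4, -4.1, 0, 0, 0, 0, -1],
)

```text
time: 11.78
eef_pos: [0.5365, 0.1808, 0.1483]
ee_rot: [0.707, 0.707, 0.0, -0.0]
force: [-0.2, -0.2, -1.3]
grip_width: 0.0165
finger_force: 58.6
```

apply_moves(
  increments=[4.6, -5, 0, 0, 0, 0, -1, 3.7, -5.7, 0, 0, 0, 0, -1, 2.7, -6.3, 0, 0, 0, 0, -1, 1.5, -6.6, 0, 0, 0, 0, -1, 0.4, -6.8, 0, 0, 0, 0, -1, -0.8, -6.7, 0, 0, 0, 0, -1, -2, -6.5, 0, 0, 0, 0, -1, -3.1, -6.1, 0, 0, 0, 0, -1, -4.1, -5.4, 0, 0, 0, 0, -1, -5, -4.6, 0, 0, 0, 0, -1, -5.7, -3.7, 0, 0, 0, 0, -1, -6.3, -2.7, 0, 0, 0, 0, -1],
)

```text
time: 13.28
eef_pos: [0.4707, 0.1657, 0.1483]
ee_rot: [0.707, 0.707, 0.0, 0.0]
force: [-0.2, -0.1, -0.1]
grip_width: 0.0165
finger_force: 58.6
```

apply_moves(
  increments=[-6.6, -1.5, 0, 0, 0, 0, -1, -6.8, -0.4, 0, 0, 0, 0, -1, -6.7, 0.8, 0, 0, 0, 0, -1, -6.5, 2, 0, 0, 0, 0, -1, -6.1, 3.1, 0, 0, 0, 0, -1, -5.4, 4.1, 0, 0, 0, 0, -1, -4.6, 5, 0, 0, 0, 0, -1, -3.7, 5.7, 0, 0, 0, 0, -1, -2.7, 6.3, 0, 0, 0, 0, -1, -1.5, 6.6, 0, 0, 0, 0, -1, -0.4, 6.8, 0, 0, 0, 0, -1, 0.8, 6.7, 0, 0, 0, 0, -1],
)

```text
time: 14.78
eef_pos: [0.5165, 0.1161, 0.1483]
ee_rot: [0.707, 0.707, 0.0, 0.0]
force: [-0.1, -1.2, -1.2]
grip_width: 0.0164
finger_force: 58.6
```

apply_moves(
  increments=[2, 6.5, 0, 0, 0, 0, -1, 3.1, 6.1, 0, 0, 0, 0, -1, 4.1, 5.4, 0, 0, 0, 0, -1, 0, 0, 0, 0, 0, 0, -1, 0, 0, 0, 0, 0, 0, -1],
)

```text
time: 15.4
eef_pos: [0.5337, 0.1252, 0.1482]
ee_rot: [0.707, 0.707, -0.0, -0.0]
force: [0.3, -0.1, -0.7]
grip_width: 0.0166
finger_force: 58.6
```

Run:
```python
from m import *
s=sense(); print(s['eef_pos'],s['time'],s['force'])
for n in('side','scene'):
    im,d=save(n,f'pics/{n}4.png'); P,uv=cloud(n,d); q=np.hypot(P[:,0]-.508,P[:,1]-.1545)
    r=P[(P[:,2]>.058)&(P[:,2]<.07)&(q<.11)&(q>.075)]
    print(n,*circ(r[:,:2]),len(r))
a=cv2.imread('pics/side4.png');b=cv2.imread('pics/scene4.png')
cv2.imwrite('pics/v4.png',np.hstack([cv2.resize(a[120:360,120:440],(400,300)),cv2.resize(b[100:310,180:460],(400,300))]))
```

```text
[0.53367751 0.12517391 0.14823171] 15.4 [ 0.30622428 -0.05162328 -0.67088531]
side [0.50659115 0.15512489] 0.08962686200523975 1352
scene [0.50903855 0.15396511] 0.08916654235350377 605
```

View pics/v4.png

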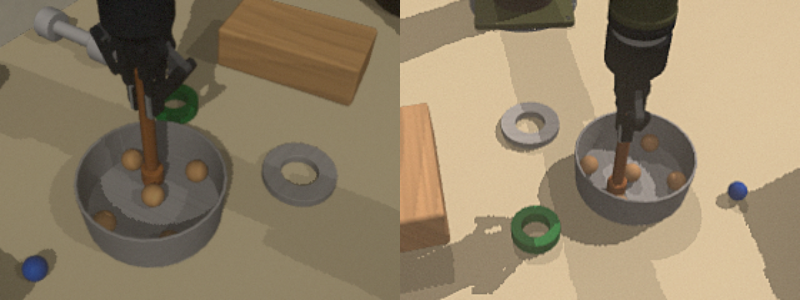

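```bash
cat > b.py <<'E'
from m import *
def balls(f,n,bb):
    im=cv2.imread(f); hsv=cv2.cvtColor(im,cv2.COLOR_BGR2HSV); m=cv2.inRange(hsv,(3,90,70),(22,255,255))
    z=np.zeros_like(m); z[bb[2]:bb[3],bb[0]+4:bb[1]-4]=m[bb[2]:bb[3],bb[0]+4:bb[1]-4]
    _,_,st,c=cv2.connectedComponentsWithStats(z)
    for a,b in zip(st[1:],c[1:]):
        if a[4]>25:
            p=pts(n,[b],z=.02)[0][:2]-[.508,.1545]; print(n,a[4],b.round(),p.round(3),np.hypot(*p).round(3),np.degrees(np.arctan2(p[1],p[0])).round())
S=(295,395,170,262);D=(175,305,210,335)
E
python3 - <<'E'
from b import *
balls('pics/d.png','side',D);print();balls('pics/side3.png','side',D);balls('pics/scene3.png','scene',S);print()
balls('pics/side4.png','side',D);balls('pics/scene4.png','scene',S)
E
```

```text
side 238 [230. 249.] [ 0.053 -0.032] 0.062 -31.0
side 259 [273. 268.] [-0.029 -0.045] 0.053 -123.0
side 273 [242. 276.] [ 0.001 -0.002] 0.002 -59.0
side 261 [205. 284.] [0.036 0.045] 0.057 51.0
side 139 [246. 305.] [-0.038  0.035] 0.052 138.0

side 704 [252. 243.] [ 0.032 -0.063] 0.07 -63.0
side 233 [225. 247.] [ 0.062 -0.029] 0.068 -25.0
side 246 [277. 256.] [-0.018 -0.066] 0.069 -106.0
side 269 [242. 276.] [ 0.001 -0.002] 0.003 -64.0
side 230 [202. 292.] [0.029 0.059] 0.066 64.0
scene 367 [328. 214.] [-0.019 -0.029] 0.035 -124.0
scene 117 [354. 200.] [-0.06   0.038] 0.071 148.0
scene 123 [312. 215.] [-0.02  -0.066] 0.068 -107.0
scene 123 [342. 220.] [ 0.    -0.002] 0.002 -82.0
scene 107 [372. 228.] [0.026 0.061] 0.066 67.0

side 1186 [237. 251.] [ 0.041 -0.036] 0.055 -41.0
side 246 [277. 256.] [-0.018 -0.067] 0.069 -105.0
side 207 [205. 295.] [0.022 0.061] 0.065 70.0
scene 117 [354. 199.] [-0.061  0.038] 0.072 148.0
scene 462 [335. 220.] [-0.003 -0.015] 0.015 -100.0
scene 124 [312. 215.] [-0.02  -0.065] 0.068 -107.0
scene 130 [373. 226.] [0.019 0.065] 0.068 74.0
```

Two turns done and the bowl hasn't moved, but the balls only shifted about 20 mm outward and the middle one is still in place. Before lifting, I'll add a short anticlockwise sweep and an inward stroke so that most of them clearly change place.

apply_moves(
  increments=[-9.7, -1.5, 0, 0, 0, 0, -1, -9.7, -1.5, 0, 0, 0, 0, -1, 5, 8.5, 0, 0, 0, 0, -1, 6.4, 7.5, 0, 0, 0, 0, -1, 7.7, 6.2, 0, 0, 0, 0, -1, 8.7, 4.7, 0, 0, 0, 0, -1, 9.4, 3, 0, 0, 0, 0, -1, 9.8, 1.2, 0, 0, 0, 0, -1, 9.9, -0.6, 0, 0, 0, 0, -1, 9.6, -2.3, 0, 0, 0, 0, -1, 9, -4.1, 0, 0, 0, 0, -1, 8.1, -5.6, 0, 0, 0, 0, -1],
)

```text
time: 17.0
eef_pos: [0.5507, 0.1901, 0.1488]
ee_rot: [0.707, 0.707, 0.001, 0.001]
force: [-0.8, 0.7, -1.2]
grip_width: 0.0167
finger_force: 58.6
```

apply_moves(
  increments=[-5.5, -6.5, 0, 0, 0, 0, -1, -5.5, -6.5, 0, 0, 0, 0, -1, -5.5, -6.5, 0, 0, 0, 0, -1, -5.5, -6.5, 0, 0, 0, 0, -1, -5.5, -6.5, 0, 0, 0, 0, -1, -5.5, -6.5, 0, 0, 0, 0, -1, 0, 0, 0, 0, 0, 0, -1, 0, 0, 0, 0, 0, 0, -1],
)

```text
time: 18.0
eef_pos: [0.5109, 0.1567, 0.1484]
ee_rot: [0.707, 0.707, 0.0, 0.0]
force: [0.2, -0.2, -1.3]
grip_width: 0.0168
finger_force: 58.6
```

Run:
```python
from b import *
print(sense()['eef_pos'],sense()['time'])
for n,f in(('side',D),('scene',S)):
    im,d=save(n,f'pics/{n}5.png'); balls(f'pics/{n}5.png',n,f)
    P,uv=cloud(n,d); q=np.hypot(P[:,0]-.508,P[:,1]-.1545)
    r=P[(P[:,2]>.058)&(P[:,2]<.07)&(q<.11)&(q>.075)]
    print(n,*circ(r[:,:2]),len(r))
```

```text
[0.51085623 0.15674184 0.14838255] 18.0
side 857 [236. 257.] [ 0.033 -0.024] 0.041 -36.0
side 253 [207. 256.] [0.074 0.003] 0.074 2.0
side 511 [270. 263.] [-0.018 -0.049] 0.052 -110.0
side 193 [202. 295.] [0.026 0.062] 0.067 67.0
side [0.51210566 0.15548753] 0.08959442432673431 1250
scene 443 [348. 209.] [-0.032  0.018] 0.037 151.0
scene 128 [326. 212.] [-0.026 -0.034] 0.043 -128.0
scene 120 [312. 217.] [-0.012 -0.065] 0.066 -101.0
scene 130 [374. 227.] [0.023 0.066] 0.07 71.0
scene [0.51449284 0.15417002] 0.08907927651529407 626
```

Every ball has now moved 20 to 45 mm, and the bowl shifted only about 5 mm. I'll lift out and go back above the block.

apply_moves(
  increments=[0, 0, -12, 0, 0, 0, -1, 0, 0, -25, 0, 0, 0, -1, 0, 0, -30, 0, 0, 0, -1, 0, 0, -30, 0, 0, 0, -1, 0, 0, -21, 0, 0, 0, -1, -20, -1, 0, 0, 0, 0, -1, -40, -1, 0, 0, 0, 0, -1, -50, -1, 0, 0, 0, 0, -1, -50, -1, 0, 0, 0, 0, -1, -50, -1, 0, 0, 0, 0, -1, -50, -1, 0, 0, 0, 0, -1, -45, -1, 0, 0, 0, 0, -1],
)

```text
time: 19.6
eef_pos: [0.5016, -0.1521, 0.2654]
ee_rot: [0.708, 0.706, -0.001, -0.001]
force: [0.2, -0.9, -1.3]
grip_width: 0.0166
finger_force: 58.6
```

apply_moves(
  increments=[-30, 0, 0, 0, 0, 0, -1, -17, 0, 0, 0, 0, 0, -1, 0, 0, 0, 0, 0, 0, -1, 0, 0, 0, 0, 0, 0, -1],
)

```text
time: 20.1
eef_pos: [0.5035, -0.1938, 0.2661]
ee_rot: [0.706, 0.708, 0.0, -0.001]
force: [-0.4, -0.3, -0.9]
grip_width: 0.0166
finger_force: 58.6
```

Run:
```python
from m import *
s=sense(); e=s['eef_pos']; print(e,s['ee_rot'],s['time'],s['force'])
for n in('side','scene'):
    im,d=save(n,f'pics/{n}6.png'); P,uv=cloud(n,d)
    k=P[(P[:,2]>.085)&(P[:,2]<.22)&(np.hypot(P[:,0]-e[0],P[:,1]-e[1])<.03)]; print(k[:,2].min())
    for lo in(.12,.13,.14,.155,.17,.185):
        w=k[(k[:,2]>lo)&(k[:,2]<lo+.012)]; print(n,lo,len(w),np.median(w,0) if len(w) else '')
```

```text
[ 0.5035085  -0.19384554  0.26610773] [ 7.06314645e-01  7.07897678e-01  3.57420901e-04 -6.09360039e-04] 20.1 [-0.43638489 -0.32955246 -0.8537598 ]
0.12461813869637611
side 0.12 50 [ 0.49742137 -0.18128041  0.12866606]
side 0.13 92 [ 0.49653564 -0.18041366  0.13595904]
side 0.14 140 [ 0.49799283 -0.18364073  0.14819931]
side 0.155 59 [ 0.49917813 -0.18605727  0.1611621 ]
side 0.17 58 [ 0.49911986 -0.18630416  0.17609479]
side 0.185 60 [ 0.49873683 -0.18590125  0.19117479]
0.12522627944471676
scene 0.12 30 [ 0.51568949 -0.18890022  0.12982103]
scene 0.13 64 [ 0.5156969  -0.18780456  0.13604383]
scene 0.14 126 [ 0.51186614 -0.18760865  0.14916636]
scene 0.155 42 [ 0.50969174 -0.18935922  0.16129278]
scene 0.17 47 [ 0.51031659 -0.18960398  0.17644495]
scene 0.185 49 [ 0.50974328 -0.18984755  0.191738  ]
```

The stick hangs upright with its foot about 50 mm above the block top. I'll lower it slowly.

apply_moves(
  increments=[-1, 0, 15, 0, 0, 0, -1, 0, 0, 15, 0, 0, 0, -1, 0, 0, 10, 0, 0, 0, -1, 0, 0, 5, 0, 0, 0, -1, 0, 0, 3, 0, 0, 0, -1, 0, 0, 0, 0, 0, 0, -1, 0, 0, 0, 0, 0, 0, -1],
)

```text
time: 21.08
eef_pos: [0.5038, -0.1967, 0.2187]
ee_rot: [0.707, 0.707, 0.0, 0.0]
force: [-0.5, -0.2, -0.3]
grip_width: 0.0167
finger_force: 58.6
```

apply_moves(
  increments=[0, 0, 1, 0, 0, 0, -1, 0, 0, 1, 0, 0, 0, -1, 0, 0, 0, 0, 0, 0, -1],
)

```text
time: 21.45
eef_pos: [0.5035, -0.1966, 0.2162]
ee_rot: [0.707, 0.707, 0.0, -0.0]
force: [-0.1, 0.1, -0.4]
grip_width: 0.0167
finger_force: 58.6
```

apply_moves(
  increments=[0, 0, 0.7, 0, 0, 0, -1, 0, 0, 0, 0, 0, 0, -1],
)

```text
time: 21.7
eef_pos: [0.5036, -0.1966, 0.216]
ee_rot: [0.707, 0.707, 0.0, 0.0]
force: [-1.1, -0.3, 4.0]
grip_width: 0.0166
finger_force: 59.3
```

The foot touches with 4 N. Release and retreat upward.

apply_moves(
  increments=[0, 0, 0, 0, 0, 0, -0.4, 0, 0, 0, 0, 0, 0, 0, 0, 0, 0, 0, 0, 0, 0.5, 0, 0, 0, 0, 0, 0, 1, 0, 0, 0, 0, 0, 0, 1, 0, 0, 0, 0, 0, 0, 1, 0, 0, -10, 0, 0, 0, 1, 0, 0, -20, 0, 0, 0, 1, 0, 0, -30, 0, 0, 0, 1, 0, 0, -30, 0, 0, 0, 1, 0, 0, -20, 0, 0, 0, 1, 0, 0, 0, 0, 0, 0, 1],
  force=20,
)

```text
time: 23.2
eef_pos: [0.5045, -0.1968, 0.3276]
ee_rot: [0.707, 0.707, 0.001, 0.002]
force: [-0.7, 0.5, -0.3]
grip_width: 0.0853
finger_force: 0.0
```

Run:
```python
from b import *
s=sense(); print(s['eef_pos'],s['time'],s['grip_width'])
a,_=save('side','pics/side7.png'); b,_=save('scene','pics/scene7.png')
balls('pics/side7.png','side',D); balls('pics/scene7.png','scene',S)
cv2.imwrite('pics/v7.png',np.hstack([cv2.resize(a[:,:,::-1],(400,300)),cv2.resize(b[:,:,::-1],(400,300))]))
```

```text
[ 0.50451362 -0.19680122  0.32756923] 23.2 0.0852515956466926
side 248 [206. 256.] [0.074 0.003] 0.074 3.0
side 491 [270. 263.] [-0.019 -0.049] 0.053 -111.0
side 168 [203. 295.] [0.025 0.062] 0.067 68.0
scene 116 [354. 201.] [-0.056  0.036] 0.067 147.0
scene 129 [325. 212.] [-0.027 -0.034] 0.044 -128.0
scene 123 [312. 217.] [-0.012 -0.065] 0.066 -101.0
scene 132 [374. 227.] [0.023 0.066] 0.07 71.0
```

View pics/v7.png

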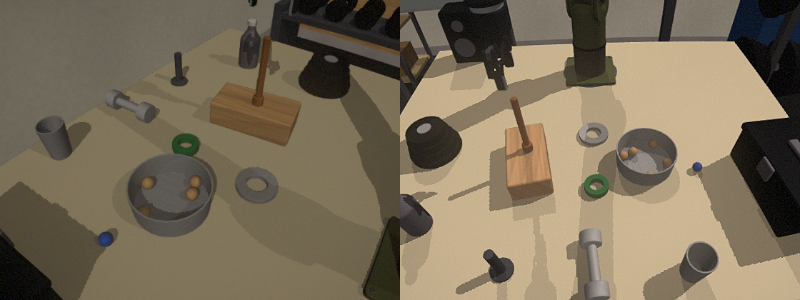

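The stick stands upright on the block at side (262,70) and scene (521,125). All five balls are in the bowl in new positions, and the gripper is clear.

```bash
python3 -c "
from cell import job_done; print(job_done())"
```

```text
the job is handed in; nothing more can be done
None
```

The job is handed in: two full anticlockwise turns plus a short extra sweep and inward stroke, all five balls still in the bowl and moved about 14–43 mm, the bowl shifted about 5 mm, and the stick standing upright on the block, released.

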